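Hold the idler back for a new wheel belt

ROBOT

A 7-joint arm with a two-finger parallel gripper is mounted at the origin on the work surface. World frame = base frame: x ahead of the robot, y to its left, z up, the work surface at z = 0. Lengths are in m, angles in rad, forces in N, time in s.
With the tool pointing down it reaches from about 0.35 to 0.9 m from the base axis. Payload 8.1 kg.
Tool frame: the origin (TCP) lies at the very end of the fingers, on their centre line; the grasp point (between the pads) lies 19 mm behind it (arm.grip_depth is the distance from the TCP to the grasp point, in m); x points along the fingers, z is the direction in which the jaws open and shut, and the axes are right-handed (so a half turn about x gives the same grasp; the last joint's range is limited). The gripper opens to 92 mm and grips with 3 to 60 N. Pads are 19 mm wide; open, the fingers measure 130 mm over their backs; the gripper's body (75 mm by 190 mm) begins 47 mm behind the grasp point.
Start: joints at [1.009, 0.434, 0.025, 1.573, -0.012, 1.134, -0.075], TCP at [0.277, -0.56, 0.227] pointing down, gripper open.
Joint ranges: [-2.62, 2.62], [-0.44, 2.09], [-1.27, 1.32], [0.08, 2.57], [-1.32, 4.46], [0.12, 2], [-2.74, 2.74]. Speed limits (rad/s): [2.22, 2.22, 3.01, 3.01, 3.14, 3.14, 3.14].

INTERFACE

Orientations are given as a rotation vector (axis times angle).
In Python, from cell import status, cams, arm gives the robot as it stands. The module is installed in compiled form; this text tells all that it offers.
- The arm moves only by the tool step_arm, never from a script. Its argument "rows" is a list of rows, each a list of 7 numbers: the gripper command: -1 is fully open, 1 is shut, values between are in proportion, then the shift along the tool's x, y, z as a fraction of full scale, then the turn, a rotation vector about the tool's x, y, z as a fraction of full scale. In form: [[grip, x, y, z, rx, ry, rz], ...]. A call has 1 to 12 rows; each row is the pose to reach, as a shift and turn from the pose commanded when the call began, along the tool's axes at that moment; what a row does not reach only later rows make up. Full scale, the value 1, is 80 cm for a shift and 60 degrees for a turn. A row lasts 1/12 s, in which the tool goes at most 41.7 mm and 7.16 degrees, less where a joint would pass 70% of its speed; a pose out of reach is approached as far as the arm can. A call with a number of a shift or a turn outside -1 to 1 is refused whole. A call with a gripper value outside its range is refused whole. The fingers move at their own pace and stop on an object; "newtons" is the grip in N (left out, the last holds). Time passes only in rows, so rows that repeat a pose let the fingers close. It gives the time, the measured TCP pose, the force and the opening at its end, in the units of the state.
- status.observe(): the state, without advancing time (a new reading comes with each control period).
- cams.get_image(name): name is "scene" or "top" or "wrist"; returns a dict with "pixels" (400x640x3 uint8, red, green, blue), "range_z" (400x640 float32, m along the optical axis (not along the pixel's ray), 0 where there is no reading), "camera_matrix" (3x3 intrinsics, pixels), "eye" and "attitude" of the camera in the world; the wrist camera has in their place "tool_from_camera" (4x4, takes a point from camera to tool coordinates, whose origin is the TCP and whose axes are the tool frame's). Camera axes: x right, y down, z forward; pixel columns grow to the right and rows downward; lengths in m; the calibration is good to about 2 mm. A picture is of the moment at which its call begins: read the wrist's pose just before it.
- arm.sign_off(): hands the job in, once; it reports no verdict.
The state is a dict: "clock": time; "joints": joint angles; "dq": joint speeds; "joint_efforts": joint torques, N m; "position": TCP position; "ee_rot": TCP orientation; "force": force on the tool from outside, world axes, zero at the start; "ft_torque": the same for the moment, N m; "width": opening from 0.0 (shut) to 1.0 (fully open).
Only numpy, scipy, OpenCV 4.12 (cv2) and the standard library are available. Lean on these libraries where they do the work, as an engineer would, in place of code of your own. Each camera call takes 0.05 s, during which the arm holds its last target.

TASK

The new drive belt is about to go onto this throwing wheel, which lies upside down on the bench. Lift the loose belt guard off the motor end and stand it upright on the plywood board, setting it down rather than dropping it; then swing the idler arm outwards against its spring until it meets its stop and keep it there: you finish still holding the arm against the stop, so that the belt can be slipped on. Do not disturb the other things on the bench.

Things in the scene. Friction and masses are not known exactly. Their poses are not given: they have to be found in the camera images.
- drive: upside-down throwing wheel, fixed: 385 x 280 mm deck on battens, deck top 40 mm above the bench (x -193..193, y -118..162 mm). Origin on the bench midway along the drive; x from motor end to spindle end, y to the side the idler swings to. Motor (90 mm across) at (-100, 0), small pulley on it to 113 mm high; belt pulley, 160 mm across, at (90, 0), to 118 mm high. No belt is fitted
- guard: loose plastic belt guard, 0.2 to 0.4 kg: hood 185 (x) x 200 (y) x 117 mm high, 3 mm walls, open below and on its +x side. Origin: middle of its open underside. Stands on the deck over motor and idler at drive (-67.5, 40, 40) mm, same axes; four lugs 8 mm high round its foot leave 2 mm of play; must rise 110 mm straight up to clear the idler's knob
- guard_grip (a point): grip point in the solid rib on the guard's roof: rib 90 mm long (guard x), 20 mm thick (guard y), 34 mm high, its top 151 mm above the guard's foot. The point is in its middle, 12 mm below its top and 12 mm from the guard's centre towards -x, over the centre of mass. The rest of the roof is bare
- idler (a joint): angle of the idler arm about its upright pivot, rad: 0 at rest at the inner stop, grows as the arm swings outwards (anticlockwise from above), 0.68 at the outer stop, a hard limit. A torsion spring pulls it back to 0: about 3.5 N at the knob at first, 8 N at the stop; it snaps back if let go
- idler_arm: idler arm: flat steel bar 22 mm wide, 10 mm thick, 103 mm from pivot to roller axle, underside 73 mm above the bench; at its end a free-turning roller, 36 mm diameter, 86 to 108 mm above the bench, and over that a fixed knob. Origin on the pivot axis at the bar's underside; x along the bar to the roller, z up. Hidden by the guard at first
- knob (a point): middle of the upright round knob on the free end of the idler arm, over the roller, 103 mm from the pivot axis: 20 mm diameter, 34 mm high, top 145 mm above the bench, this point 17 mm below its top; fixed to the arm. Once the guard is off nothing within reach of the fingers stands higher than 118 mm
- idler_pivot (a point): point on the upright pivot axis of the idler arm, 83 mm above the bench, at drive (-110, 90) mm; as the arm rests the knob is at drive (-20, 40), at the stop at drive (-9, 108) mm
- stop_bumper (a point): top of the outer stop, a rubber-sleeved pin of 13 mm diameter on the deck, 85 mm high, against whose side the outer edge of the arm's bar comes to rest at 0.68 rad
- board: plywood ware board lying on the bench, fixed and empty: 280 mm (x) x 280 mm (y) x 12 mm thick, origin at the centre of its underside
- coil_pot: coil-built fired clay pot, 100 mm diameter, 77 mm high; bystander, origin under its centre
- bottle: small green glass bottle, 52 mm diameter, 125 mm high; bystander, origin under its centre
- brush_pot: white pot of paint brushes, 76 mm diameter, 190 mm high with the brushes; bystander, origin under its centre

How it is judged:
On the way, in this order (a step that is already met when the one before it is completed fails the run):
1. the guard is lifted straight off, its foot more than 60 mm above the deck (z of guard in the frame of drive above 0.1 m and contact force between the fingers and guard above 0.5 N), for 0.1 s.
2. the guard stands upright on the board, let go and at rest (x of guard in the frame of board between -0.07 and 0.07 m and y of guard in the frame of board between -0.07 and 0.07 m and z of guard in the frame of board below 0.018 m and angle between guard's own z axis and vertical below 0.08 rad and contact force between the fingers and guard below 0.1 N and linear speed of guard below 0.02 m/s), for 0.2 s.
3. the idler arm is held against its outer stop (value of joint idler above 0.645 rad and contact force between any of the fingers, the arm and idler_arm above 3 N), for 0.4 s.
At the end, for the whole second after the job is handed in: The robot holds the idler arm still at its outer stop (joint over 0.645 of 0.68 rad), pressing on it with more than 3 N; the guard stands upright (within 0.08 rad), at rest and untouched on the board, its centre within 70 mm of the board centre along each board edge (all of step 2 and all of step 3 and velocity of joint idler between -0.1 and 0.1 rad/s); the arm keeps its last pose, push and grip.
It fails at once if the guard is let go in mid-air (distance of guard from where it was at the start of the episode above 0.08 m and z of guard in the frame of board above 0.035 m and contact force between guard and anything else below 0.05 N).
It fails at once if a bystander is moved by more than 30 mm or tipped over (distance of any of coil_pot, bottle, brush_pot from where it was at the start of the episode above 0.03 m or angle between any of bottle, brush_pot, coil_pot's own z axis and vertical above 0.5 rad).
It also fails if it takes over 56 s, if anything falls off the work surface, if the arm or the gripper's body presses on something with over 40 N, if the wrist force passes 120 N, or if a joint passes its speed limit or range.

## Working session

There is one attempt and no reset: what is moved stays moved. The work goes in short steps, Python scripts to look and compute and a tool call to move; the robot and the scene stay as the last step left them, time stands still between calls to the robot, and variables do not carry over. Pictures are saved under pics/ and viewed, and the job is handed in when it is done.

Besides the shell and the picture viewer there is one more tool, called after "Request:" by a JSON object that holds its "method" and its "body". step_arm: Moves the arm, as the interface text tells. Its arguments: {"type":"object","properties":{"rows":{"type":"array","items":{"type":"array","items":{"type":"number"}}},"newtons":{"type":"number"}},"required":["rows"]}

```bash
mkdir -p pics; ls
cat > h.py <<'E'
import numpy as np,cv2
from scipy.spatial.transform import Rotation as R
from cell import status,cams,arm
def grab(n,tag):
    s=status.observe(); d=cams.get_image(n)
    cv2.imwrite(f'pics/{tag}.png',d['pixels'][:,:,::-1])
    np.savez(f'pics/{tag}.npz',**{k:np.array(v) for k,v in d.items()},position=s['position'],ee_rot=s['ee_rot'])
    return d,s
def pose(d):
    # camera->world R,t
    if 'eye' in d:
        a=np.array(d['attitude']); 
        Rm=a if a.shape==(3,3) else (R.from_rotvec(a).as_matrix() if a.size==3 else R.from_quat(a).as_matrix())
        return Rm,np.array(d['eye'])
    T=np.array(d['tool_from_camera']); Rt=R.from_rotvec(d['ee_rot']).as_matrix()
    return Rt@T[:3,:3], Rt@T[:3,3]+d['position']
def ld(tag): return dict(np.load(f'pics/{tag}.npz'))
def cloud(d):
    K=d['camera_matrix'];z=d['range_z'];v,u=np.mgrid[:z.shape[0],:z.shape[1]]
    p=np.stack([(u-K[0,2])/K[0,0]*z,(v-K[1,2])/K[1,1]*z,z],-1)
    Rm,t=pose(d); w=p@Rm.T+t; w[z<=0]=np.nan; return w
def proj(d,P):
    Rm,t=pose(d);c=(np.array(P)-t)@Rm;K=d['camera_matrix']
    q=c@K.T; return q[...,:2]/q[...,2:]
def ray(d,u,v,h):
    Rm,t=pose(d);K=d['camera_matrix'];r=Rm@np.linalg.inv(K)@np.array([u,v,1.])
    return t+r*(h-t[2])/r[2]
E
python3 - <<'E'
from h import *
print(status.observe())
for n in ['scene','top','wrist']:
    d,s=grab(n,n+'0'); print(n,{k:np.array(v).tolist() for k,v in d.items() if k not in('pixels','range_z')})
E
```

```text
pics
{'clock': 0.0, 'joints': array([ 1.00941504,  0.43521045,  0.02496107,  1.57411025, -0.01158792,
        1.13397462, -0.07509815]), 'dq': array([ 1.23902887e-04,  4.12743507e-04,  7.34924035e-05, -1.57640353e-03,
        1.10402851e-04, -2.33924781e-04, -8.08102208e-05]), 'joint_efforts': array([-1.35902999e-03, -6.67856312e+01,  9.84846130e-01, -3.14460576e+01,
       -6.05831738e-02,  4.28399455e-02,  1.42158387e-04]), 'position': array([ 0.27650964, -0.55993657,  0.22594753]), 'ee_rot': array([ 0.86576264,  1.39338946, -0.86462596]), 'force': array([-0.04974675,  0.1270385 , -0.33637621]), 'ft_torque': array([-0.01558676,  0.02058947, -0.01985173]), 'width': 1.0006202808765738}
scene {'camera_matrix': [[434.60554661871777, 0.0, 324.22687651035824], [0.0, 434.60554661871777, 202.11095127428857], [0.0, 0.0, 1.0]], 'eye': [1.1240197862299643, 0.9400079233865931, 0.8888168913137984], 'attitude': [-0.6629150497711127, -2.4683401964495886, 1.3387760776061708]}
top {'camera_matrix': [[511.69361925721637, 0.0, 315.22843421193767], [0.0, 511.69361925721637, 201.99303111837528], [0.0, 0.0, 1.0]], 'eye': [0.23226336695255456, -0.09009920560982192, 1.712907533613253], 'attitude': [-2.110471904005759, 2.105417498908906, -0.2165690498910116]}
wrist {'camera_matrix': [[346.2466260934651, 0.0, 320.9749395665187], [0.0, 346.2466260934651, 205.13871254811278], [0.0, 0.0, 1.0]], 'tool_from_camera': [[0.00022233501026507546, -0.24827447728572027, 0.9686896997984666, -0.15654004921475678], [0.0002361147661280366, -0.9686896837051391, -0.24827452735440222, 0.06577923121064505], [0.9999999474084776, 0.0002839220615065313, -0.0001567523606303313, 0.0013582397898092013], [0.0, 0.0, 0.0, 1.0]]}
```

View pics/top0.png

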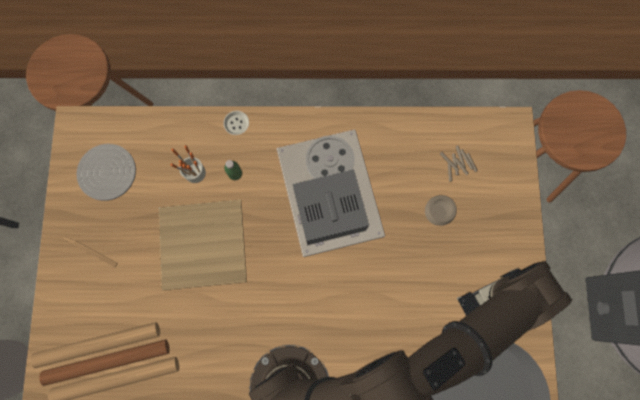

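View pics/scene0.png

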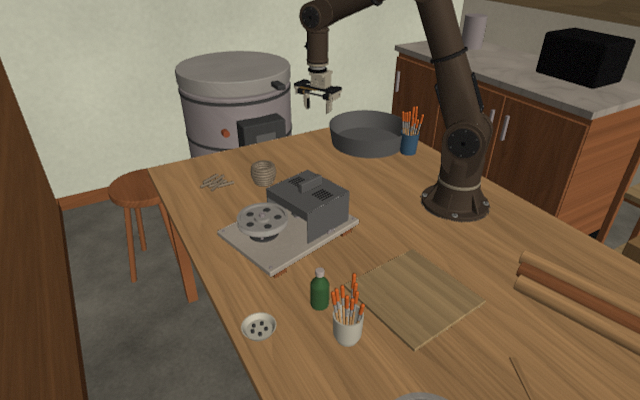

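View pics/wrist0.png

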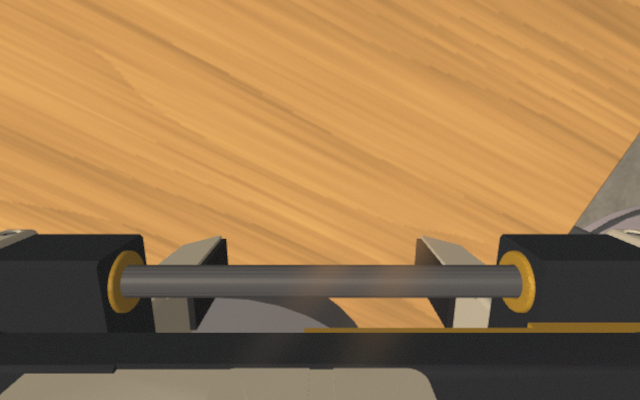

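Top view: guard at about (332,205) with its rib at (333,206), pulley (330,158), board (202,245), green bottle (232,170), brush pot (190,168), coil pot (441,210). Next I measure the positions.

```bash
cat > m.py <<'E'
from h import *
import sys
out={}
for tag in ['top0','scene0']:
    d=ld(tag); w=cloud(d); 
    reg=(w[...,0]>0.25)&(w[...,0]<0.85)&(w[...,1]>-0.35)&(w[...,1]<0.15)
    def rect(lo,hi,name,extra=None):
        m=reg&(w[...,2]>lo)&(w[...,2]<hi)
        if extra is not None:m&=extra
        m=m.astype(np.uint8)
        n,l,st,c=cv2.connectedComponentsWithStats(m)
        if n<2: print(tag,name,'none');return
        k=1+np.argmax(st[1:,4]); P=w[l==k]
        r=cv2.minAreaRect((P[:,:2]*1000).astype(np.float32))
        print(tag,name,len(P),'z',np.median(P[:,2]).round(4),'c',np.round(r[0],1),'s',np.round(r[1],1),'a',round(r[2],2))
    rect(.172,.2,'rib'); rect(.15,.163,'roof'); rect(.10,.13,'pulley'); rect(.032,.047,'deck')
    # board
    q=w[...,2]; m=(q>0.007)&(q<0.018)&(w[...,1]>0.1)&(w[...,0]<.75)&(w[...,1]<.6)
    n,l,st,c=cv2.connectedComponentsWithStats(m.astype(np.uint8));k=1+np.argmax(st[1:,4]);P=w[l==k]
    r=cv2.minAreaRect((P[:,:2]*1000).astype(np.float32));print(tag,'board',np.median(P[:,2]).round(4),r)
    m=(q>0.03)&(w[...,0]>.3)&(w[...,0]<1)&(w[...,1]<.6)&(w[...,1]>-.5)
    n,l,st,c=cv2.connectedComponentsWithStats(m.astype(np.uint8))
    for k in range(1,n):
        if st[k,4]>60:
            P=w[l==k];print(' blob',st[k,4],'px',c[k].round(),'x',P[:,0].min().round(3),P[:,0].max().round(3),'y',P[:,1].min().round(3),P[:,1].max().round(3),'z',P[:,2].max().round(3))
E
python3 m.py
```

```text
top0 rib 201 z 0.1911 c [ 548.3 -130.7] s [90.9 20.3] a 14.34
top0 roof 3275 z 0.1571 c [ 559.8 -127.8] s [186.4 200.1] a 14.2
top0 pulley 938 z 0.1049 c [ 735.4 -124.4] s [130.7 159.6] a 13.96
top0 deck 3317 z 0.0401 c [ 629.8 -128.8] s [386.9 280.2] a 14.23
top0 board 0.0123 ((455.40631103515625, 300.3092346191406), (291.33544921875, 286.9664611816406), 6.130423069000244)
 blob 9230 px [330. 192.] x 0.412 0.848 y -0.308 0.052 z 0.199
 blob 530 px [189. 166.] x 0.659 0.744 y 0.292 0.378 z 0.196
 blob 248 px [233. 169.] x 0.672 0.724 y 0.171 0.224 z 0.134
 blob 301 px [434. 210.] x 0.513 0.614 y -0.499 -0.443 z 0.086
scene0 rib 187 z 0.1872 c [ 548.6 -126.8] s [91.3 24.1] a 14.04
scene0 roof 1717 z 0.1562 c [ 558.6 -124.9] s [189.5 206.8] a 13.55
scene0 pulley 867 z 0.1069 c [639.1 -78.8] s [181.8 345.4] a 55.01
scene0 deck 3015 z 0.0392 c [ 627.5 -124.9] s [389.8 282.8] a 13.98
scene0 board 0.0112 ((452.66888427734375, 302.2802734375), (282.9525146484375, 281.6741943359375), 5.81524133682251)
 blob 299 px [264. 173.] x 0.517 0.613 y -0.5 -0.438 z 0.08
 blob 7992 px [290. 221.] x 0.407 0.848 y -0.241 0.057 z 0.194
 blob 536 px [320. 287.] x 0.675 0.726 y 0.184 0.227 z 0.129
 blob 1428 px [347. 313.] x 0.659 0.744 y 0.297 0.383 z 0.193
```

```bash
cat > p.py <<'E'
from h import *
def plan(x,y,z,jaw_deg,cmd=None):
    """world TCP target, jaw dir angle (deg in world xy) -> row numbers from current measured (or cmd=(pos,rotvec)) pose"""
    s=status.observe(); p0,r0=(s['position'],s['ee_rot']) if cmd is None else cmd
    R0=R.from_rotvec(r0).as_matrix(); best=None
    for k in (0,180):
        a=np.radians(jaw_deg+k); Z=np.array([np.cos(a),np.sin(a),0]);X=np.array([0,0,-1.]);Rt=np.stack([X,np.cross(Z,X),Z],1)
        rv=R.from_matrix(R0.T@Rt).as_rotvec()
        if best is None or np.linalg.norm(rv)<np.linalg.norm(best[1]): best=(k,rv,Rt)
    sh=R0.T@(np.array([x,y,z])-p0)
    print('shift',np.round(sh/0.8,4),'turn',np.round(best[1]/np.radians(60),4),'dist',np.linalg.norm(sh).round(3),'deg',np.degrees(np.linalg.norm(best[1])).round(1))
    print('target rotvec',R.from_matrix(best[2]).as_rotvec().round(4))
def st():
    s=status.observe();Rm=R.from_rotvec(s['ee_rot']).as_matrix();z=Rm[:,2]
    print('t',round(s['clock'],2),'p',s['position'].round(4),'jaw',np.degrees(np.arctan2(z[1],z[0])).round(2),'tilt',Rm[:,0].round(3),'F',s['force'].round(2),'w',round(s['width'],3),'j',s['joints'].round(2))
E
python3 -c "
from p import *
st(); plan(.548,-.129,.30,104.2)"
```

```text
t 0.15 p [ 0.2766 -0.56    0.2261] jaw -63.72 tilt [-0.001  0.001 -1.   ] F [-0.21 -0.   -0.04] w 1.004 j [ 1.01  0.44  0.02  1.57 -0.01  1.13 -0.08]
shift [-0.092   0.5428 -0.333 ] turn [ 0.2014 -0.0012  0.0003] dist 0.515 deg 12.1
target rotvec [ 1.0247  1.3163 -1.0247]
```

Request:
{"method": "step_arm", "body": {"rows": [[-1,-0.092,0.0,0.0,0,0,0],[-1,-0.092,0.0,0.0,0,0,0],[-1,-0.092,0.543,-0.333,0.2,0,0],[-1,-0.092,0.543,-0.333,0.2,0,0],[-1,-0.092,0.543,-0.333,0.2,0,0],[-1,-0.092,0.543,-0.333,0.2,0,0],[-1,-0.092,0.543,-0.333,0.2,0,0],[-1,-0.092,0.543,-0.333,0.2,0,0],[-1,-0.092,0.543,-0.333,0.2,0,0],[-1,-0.092,0.543,-0.333,0.2,0,0],[-1,-0.092,0.543,-0.333,0.2,0,0],[-1,-0.092,0.543,-0.333,0.2,0,0]]}}

```text
clock: 1.15
position: [0.4993, -0.206, 0.3003]
ee_rot: [1.024, 1.317, -1.024]
force: [0.8, -0.1, 0.4]
width: 0.997
```

Request:
{"method": "step_arm", "body": {"rows": [[-1,0,0,0,0,0,0],[-1,0,0,0,0,0,0],[-1,0,0,0,0,0,0]]}}

```text
clock: 1.4
position: [0.4984, -0.2082, 0.3]
ee_rot: [1.023, 1.317, -1.024]
force: [-0.6, -0.8, 0.1]
width: 1.004
```

```bash
python3 -c "
from p import *
st(); plan(.548,-.129,.30,104.2); grab('wrist','wrist1')"
```

```text
t 1.4 p [ 0.4984 -0.2082  0.3   ] jaw -75.7 tilt [-0.001 -0.    -1.   ] F [-0.56 -0.76  0.14] w 1.004 j [ 0.4   0.25 -0.13  1.66  0.04  1.24 -1.06]
shift [-0.      0.0845 -0.0806] turn [0.0017 0.0001 0.0009] dist 0.093 deg 0.1
target rotvec [ 1.0247  1.3163 -1.0247]
```

Request:
{"method": "step_arm", "body": {"rows": [[-1,0,0.0845,-0.0806,0,0,0],[-1,0,0.0845,-0.0806,0,0,0],[-1,0,0.0845,-0.0806,0,0,0],[-1,0,0.0845,-0.0806,0,0,0],[-1,0,0.0845,-0.0806,0,0,0],[-1,0,0.0845,-0.0806,0,0,0]]}}

```text
clock: 1.95
position: [0.5476, -0.131, 0.3002]
ee_rot: [1.025, 1.316, -1.027]
force: [0.2, -0.2, -0.1]
width: 1.0
```

```bash
python3 -c "
from p import *
st(); grab('wrist','wrist2')
for t in ('wrist1','wrist2'):
    d=ld(t);w=cloud(d);m=(w[...,2]>.175)&(w[...,2]<.2)&(w[...,0]>.45)&(w[...,0]<.65)&(w[...,1]>-.22)&(w[...,1]<-.05)
    n,l,s,c=cv2.connectedComponentsWithStats(m.astype(np.uint8))
    for k in range(1,n):
        if s[k,4]>100:
            P=w[l==k];print(t,c[k],s[k,4],np.median(P[:,2]),np.percentile(P[:,2],[5,95]),cv2.minAreaRect((P[:,:2]*1000).astype(np.float32)))
"
```

```text
t 1.95 p [ 0.5476 -0.131   0.3002] jaw -75.88 tilt [-0.001 -0.001 -1.   ] F [ 0.18 -0.15 -0.06] w 1.0 j [ 0.27  0.29 -0.18  1.6   0.05  1.25 -1.24]
wrist1 [237.42434585 112.39021615] 3516 0.18916889349045762 [0.18136217 0.19056609] ((547.513427734375, -131.08499145507812), (89.37843322753906, 20.572526931762695), 14.314737319946289)
wrist2 [319.11898545 198.17418874] 2681 0.18930156816301774 [0.18668453 0.19059026] ((547.8084106445312, -130.70248413085938), (88.7590103149414, 19.716777801513672), 14.4397554397583)
```

View pics/wrist2.png

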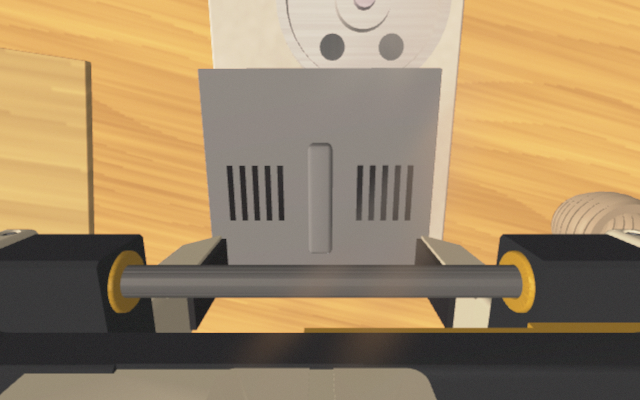

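View pics/wrist1.png

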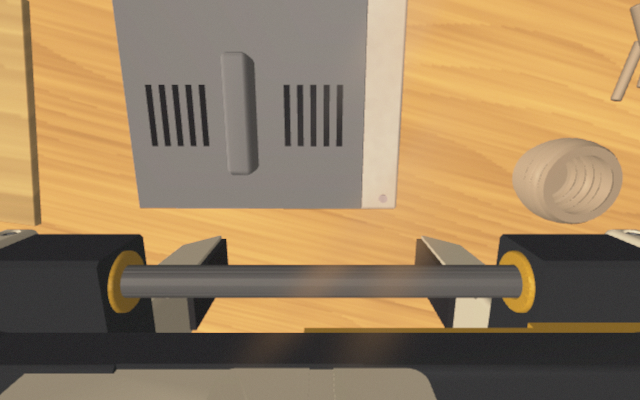

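Wrist views: rib at (319,198), centre (0.5478, -0.1308), top at 0.190, yaw 14.4°, which agrees with the top view. The tool is already over it, so I descend.

Request:
{"method": "step_arm", "body": {"rows": [[-1,0.04,0,0,0,0,0],[-1,0.08,0,0,0,0,0],[-1,0.11,0,0,0,0,0],[-1,0.14,0,0,0,0,0],[-1,0.16,0,0,0,0,0],[-1,0.171,0,0,0,0,0],[-1,0.171,0,0,0,0,0],[-1,0.171,0,0,0,0,0]], "newtons": 30}}

```text
clock: 2.67
position: [0.5483, -0.1297, 0.164]
ee_rot: [1.024, 1.316, -1.025]
force: [-0.3, 0.6, 0.3]
width: 1.002
```

Request:
{"method": "step_arm", "body": {"rows": [[1,0,0,0,0,0,0],[1,0,0,0,0,0,0],[1,0,0,0,0,0,0],[1,0,0,0,0,0,0],[1,0,0,0,0,0,0],[1,0,0,0,0,0,0],[1,0,0,0,0,0,0],[1,0,0,0,0,0,0],[1,0,0,0,0,0,0],[1,0,0,0,0,0,0]], "newtons": 30}}

```text
clock: 3.5
position: [0.5483, -0.1287, 0.1635]
ee_rot: [1.024, 1.317, -1.024]
force: [-0.5, -0.4, -0.4]
width: 0.325
```

```bash
python3 -c "
from p import *
st()"
```

```text
t 3.5 p [ 0.5483 -0.1287  0.1635] jaw -75.72 tilt [-0. -0. -1.] F [-0.46 -0.37 -0.45] w 0.325 j [ 0.27  0.41 -0.18  1.79  0.09  0.95 -1.27]
```

Request:
{"method": "step_arm", "body": {"rows": [[1,0,0,0,0,0,0],[1,0,0,0,0,0,0],[1,0,0,0,0,0,0],[1,0,0,0,0,0,0],[1,0,0,0,0,0,0],[1,0,0,0,0,0,0]]}}

```text
clock: 4.0
position: [0.5484, -0.1289, 0.1635]
ee_rot: [1.024, 1.317, -1.024]
force: [1.7, -1.2, 0.4]
width: 0.219
```

```bash
python3 -c "
from p import *
st()"
```

```text
t 4.0 p [ 0.5484 -0.1289  0.1635] jaw -75.72 tilt [ 0. -0. -1.] F [ 1.7  -1.25  0.37] w 0.219 j [ 0.27  0.41 -0.18  1.79  0.09  0.95 -1.27]
```

Gripped at 20 mm. Now straight up 150 mm.

Request:
{"method": "step_arm", "body": {"rows": [[1,-0.01,0,0,0,0,0],[1,-0.025,0,0,0,0,0],[1,-0.04,0,0,0,0,0],[1,-0.06,0,0,0,0,0],[1,-0.08,0,0,0,0,0],[1,-0.1,0,0,0,0,0],[1,-0.12,0,0,0,0,0],[1,-0.14,0,0,0,0,0],[1,-0.16,0,0,0,0,0],[1,-0.175,0,0,0,0,0],[1,-0.19,0,0,0,0,0],[1,-0.19,0,0,0,0,0]]}}

```text
clock: 5.0
position: [0.5491, -0.1285, 0.3182]
ee_rot: [1.025, 1.314, -1.021]
force: [-0.0, 0.5, -2.2]
width: 0.213
```

```bash
python3 -c "
from p import *
st(); grab('scene','scene1'); grab('top','top1')
plan(.4425,.2975,.3155,95)
plan(.4425,.2975,.3155,104.3)"
```

```text
t 5.0 p [ 0.5491 -0.1285  0.3182] jaw -75.7 tilt [ 0.003 -0.    -1.   ] F [-0.02  0.46 -2.18] w 0.213 j [ 0.27  0.28 -0.18  1.57  0.05  1.29 -1.24]
shift [ 1.000e-04  3.500e-03 -5.487e-01] turn [ 0.1549 -0.     -0.0002] dist 0.439 deg 9.3
target rotvec [ 1.1447  1.2492 -1.1447]
shift [ 1.000e-04  3.500e-03 -5.487e-01] turn [-0.0001 -0.     -0.0002] dist 0.439 deg 0.0
target rotvec [ 1.0234  1.317  -1.0234]
```

View pics/scene1.png

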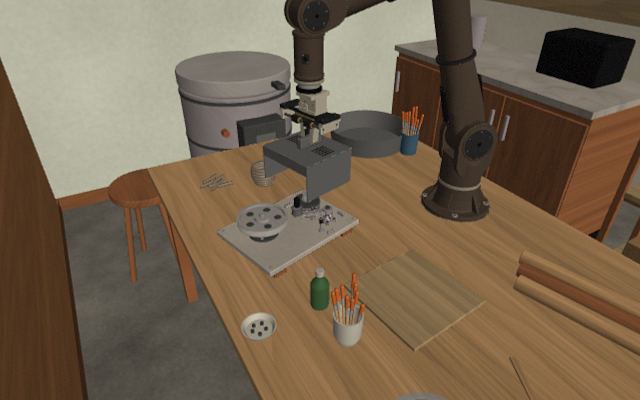

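View pics/top1.png

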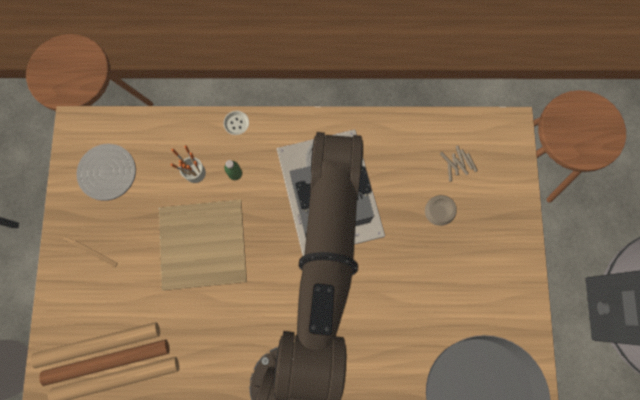

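Guard lifted level; the deck hardware below is clear. Moving over the board.

Request:
{"method": "step_arm", "body": {"rows": [[1,0,0,-0.015,0,0,0],[1,0,0,-0.045,0,0,0],[1,0,0,-0.08,0,0,0],[1,0,0,-0.12,0.02,0,0],[1,0,0,-0.16,0.04,0,0],[1,0,0,-0.2,0.06,0,0],[1,0,0,-0.24,0.08,0,0],[1,0,0,-0.28,0.1,0,0],[1,0,0,-0.32,0.12,0,0],[1,0,0,-0.36,0.14,0,0],[1,0,0,-0.4,0.14,0,0],[1,0,0,-0.43,0.14,0,0]]}}

```text
clock: 6.1
position: [0.4609, 0.208, 0.3147]
ee_rot: [1.131, 1.259, -1.132]
force: [0.2, 1.6, -2.7]
width: 0.222
```

```bash
python3 -c "
from p import *
st(); 
plan(.4425,.2995,.3155,95.7)"
```

```text
t 6.1 p [0.4609 0.208  0.3147] jaw -83.96 tilt [-0.002  0.    -1.   ] F [ 0.16  1.55 -2.74] w 0.222 j [-0.21  0.21 -0.38  1.69  0.08  1.26 -2.08]
shift [-0.0009 -0.0109 -0.1162] turn [ 0.0057 -0.0005  0.0017] dist 0.093 deg 0.4
target rotvec [ 1.1356  1.2546 -1.1356]
```

Request:
{"method": "step_arm", "body": {"rows": [[1,0,-0.003,-0.035,0,0,0],[1,0,-0.006,-0.065,0,0,0],[1,0,-0.009,-0.09,0,0,0],[1,0,-0.011,-0.11,0,0,0],[1,0,-0.011,-0.115,0,0,0],[1,0,-0.011,-0.115,0,0,0],[1,0,-0.011,-0.115,0,0,0],[1,0,-0.011,-0.115,0,0,0]]}}

```text
clock: 6.77
position: [0.4456, 0.2939, 0.3151]
ee_rot: [1.133, 1.255, -1.135]
force: [-0.1, 0.5, -2.8]
width: 0.214
```

```bash
python3 -c "
from p import *
st(); grab('scene','scene2');grab('top','top2')
d=ld('scene2');w=cloud(d)
m=(w[...,2]>.13)&(w[...,0]<.62)&(w[...,0]>.3)&(w[...,1]>.15)&(w[...,1]<.5)&(w[...,2]<.35)
q=w[m][:,2];h,e=np.histogram(q,bins=44,range=(.13,.35));print([(round(a,3),b) for a,b in zip(e,h)])
"
```

```text
t 6.77 p [0.4456 0.2939 0.3151] jaw -84.21 tilt [-0.    -0.001 -1.   ] F [-0.11  0.52 -2.81] w 0.214 j [-0.35  0.26 -0.42  1.63  0.11  1.28 -2.26]
[(np.float64(0.13), np.int64(0)), (np.float64(0.135), np.int64(0)), (np.float64(0.14), np.int64(0)), (np.float64(0.145), np.int64(0)), (np.float64(0.15), np.int64(0)), (np.float64(0.155), np.int64(0)), (np.float64(0.16), np.int64(0)), (np.float64(0.165), np.int64(0)), (np.float64(0.17), np.int64(0)), (np.float64(0.175), np.int64(0)), (np.float64(0.18), np.int64(0)), (np.float64(0.185), np.int64(5)), (np.float64(0.19), np.int64(92)), (np.float64(0.195), np.int64(101)), (np.float64(0.2), np.int64(101)), (np.float64(0.205), np.int64(98)), (np.float64(0.21), np.int64(97)), (np.float64(0.215), np.int64(112)), (np.float64(0.22), np.int64(88)), (np.float64(0.225), np.int64(91)), (np.float64(0.23), np.int64(99)), (np.float64(0.235), np.int64(95)), (np.float64(0.24), np.int64(98)), (np.float64(0.245), np.int64(86)), (np.float64(0.25), np.int64(90)), (np.float64(0.255), np.int64(87)), (np.float64(0.26), np.int64(80)), (np.float64(0.265), np.int64(90)), (np.float64(0.27), np.int64(90)), (np.float64(0.275), np.int64(182)), (np.float64(0.28), np.int64(189)), (np.float64(0.285), np.int64(183)), (np.float64(0.29), np.int64(201)), (np.float64(0.295), np.int64(189)), (np.float64(0.3), np.int64(215)), (np.float64(0.305), np.int64(2776)), (np.float64(0.31), np.int64(104)), (np.float64(0.315), np.int64(36)), (np.float64(0.32), np.int64(31)), (np.float64(0.325), np.int64(44)), (np.float64(0.33), np.int64(55)), (np.float64(0.335), np.int64(69)), (np.float64(0.34), np.int64(111)), (np.float64(0.345), np.int64(45))]
```

View pics/scene2.png

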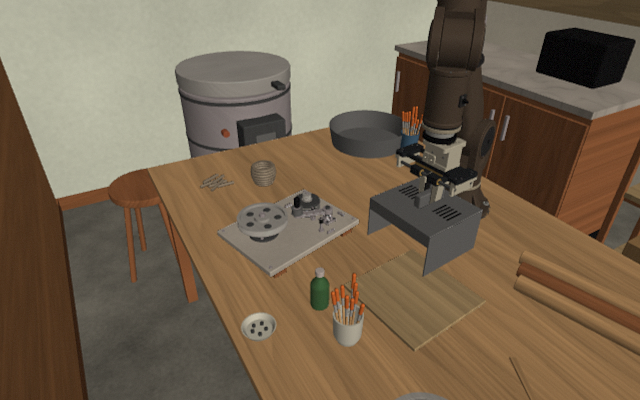

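View pics/top2.png

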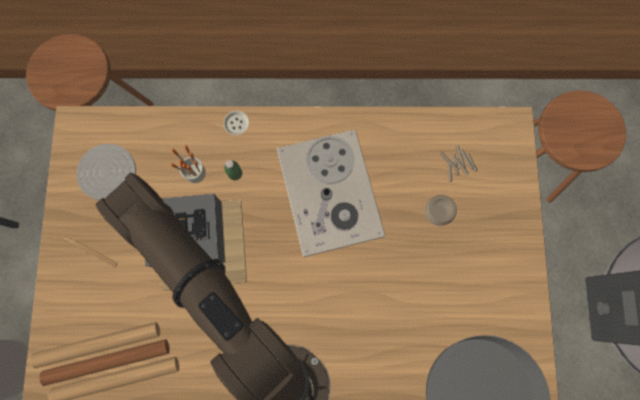

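Guard hangs level over the board (scene 425,220; top 185,230), foot about 0.180 above it. Lowering 170 mm, then in small steps.

Request:
{"method": "step_arm", "body": {"rows": [[1,0.01,0,0,0,0,0],[1,0.03,0,0,0,0,0],[1,0.055,0,0,0,0,0],[1,0.08,0,0,0,0,0],[1,0.105,0,0,0,0,0],[1,0.13,0,0,0,0,0],[1,0.155,0,0,0,0,0],[1,0.175,0,0,0,0,0],[1,0.195,0,0,0,0,0],[1,0.207,0,0,0,0,0],[1,0.2125,0,0,0,0,0],[1,0.2125,0,0,0,0,0]]}}

```text
clock: 7.87
position: [0.445, 0.2947, 0.1446]
ee_rot: [1.132, 1.256, -1.135]
force: [-0.1, 0.6, -2.3]
width: 0.213
```

Request:
{"method": "step_arm", "body": {"rows": [[1,0.001,0,0,0,0,0],[1,0.002,0,0,0,0,0],[1,0.003,0,0,0,0,0],[1,0.004,0,0,0,0,0],[1,0.005,0,0,0,0,0],[1,0.006,0,0,0,0,0],[1,0.007,0,0,0,0,0],[1,0.008,0,0,0,0,0],[1,0.009,0,0,0,0,0],[1,0.009,0,0,0,0,0]]}}

```text
clock: 8.7
position: [0.4452, 0.2952, 0.1381]
ee_rot: [1.133, 1.256, -1.133]
force: [0.8, -0.1, -3.5]
width: 0.214
```

```bash
python3 -c "
from p import *
st(); grab('scene','scene3')
d=ld('scene3');w=cloud(d)
m=(w[...,2]>.1)&(w[...,0]<.62)&(w[...,0]>.3)&(w[...,1]>.15)&(w[...,1]<.5)&(w[...,2]<.15)
q=w[m][:,2];h,e=np.histogram(q,bins=50,range=(.1,.15));i=h.argmax();print(e[i],h[i-2:i+3])
"
```

```text
t 8.7 p [0.4452 0.2952 0.1381] jaw -84.12 tilt [-0. -0. -1.] F [ 0.82 -0.06 -3.45] w 0.214 j [-0.39  0.42 -0.4   1.88  0.2   0.89 -2.35]
0.13 [212 470 713 675 397]
```

Request:
{"method": "step_arm", "body": {"rows": [[1,0.0005,0,0,0,0,0],[1,0.001,0,0,0,0,0],[1,0.0015,0,0,0,0,0],[1,0.002,0,0,0,0,0],[1,0.002,0,0,0,0,0]]}}

```text
clock: 9.17
position: [0.4453, 0.2952, 0.1366]
ee_rot: [1.133, 1.256, -1.133]
force: [-0.7, 0.0, -2.2]
width: 0.214
```

Request:
{"method": "step_arm", "body": {"rows": [[1,0.0005,0,0,0,0,0],[1,0.001,0,0,0,0,0],[1,0.001,0,0,0,0,0],[1,0.001,0,0,0,0,0]]}}

```text
clock: 9.5
position: [0.4453, 0.2952, 0.1359]
ee_rot: [1.133, 1.256, -1.133]
force: [-0.5, 0.2, -3.5]
width: 0.215
```

Request:
{"method": "step_arm", "body": {"rows": [[1,0.0005,0,0,0,0,0],[1,0.001,0,0,0,0,0],[1,0.001,0,0,0,0,0],[1,0.001,0,0,0,0,0]]}}

```text
clock: 9.83
position: [0.4454, 0.2953, 0.1355]
ee_rot: [1.133, 1.256, -1.133]
force: [-1.6, -2.4, 4.8]
width: 0.215
```

Request:
{"method": "step_arm", "body": {"rows": [[1,0.0005,0,0,0,0,0],[1,0.001,0,0,0,0,0],[1,0.001,0,0,0,0,0],[1,0.001,0,0,0,0,0]]}}

```text
clock: 10.17
position: [0.4454, 0.2953, 0.1354]
ee_rot: [1.134, 1.255, -1.133]
force: [-4.5, -4.0, 14.6]
width: 0.214
```

Request:
{"method": "step_arm", "body": {"rows": [[1,0.0005,0,0,0,0,0],[1,0.001,0,0,0,0,0],[1,0.001,0,0,0,0,0],[1,0.001,0,0,0,0,0]]}}

```text
clock: 10.5
position: [0.4454, 0.2953, 0.1354]
ee_rot: [1.134, 1.255, -1.132]
force: [-7.1, -6.9, 24.4]
width: 0.215
```

Landed. Relieving the pressing, then opening only part way: the rib is clear soon, and the roof around it is bare.

Request:
{"method": "step_arm", "body": {"rows": [[1,-0.001,0,0,0,0,0],[1,-0.002,0,0,0,0,0],[1,-0.002,0,0,0,0,0]]}}

```text
clock: 10.75
position: [0.4454, 0.2953, 0.1355]
ee_rot: [1.134, 1.256, -1.133]
force: [-1.9, -2.4, 6.5]
width: 0.219
```

Request:
{"method": "step_arm", "body": {"rows": [[-1,0,0,0,0,0,0],[-1,0,0,0,0,0,0],[-1,0,0,0,0,0,0],[-1,0,0,0,0,0,0],[-1,0,0,0,0,0,0],[-1,0,0,0,0,0,0],[-1,0,0,0,0,0,0],[-1,0,0,0,0,0,0]]}}

```text
clock: 11.42
position: [0.4453, 0.2953, 0.1351]
ee_rot: [1.133, 1.256, -1.133]
force: [0.1, -0.9, 0.0]
width: 0.747
```

Request:
{"method": "step_arm", "body": {"rows": [[-1,-0.01,0,0,0,0,0],[-1,-0.03,0,0,0,0,0],[-1,-0.06,0,0,0,0,0],[-1,-0.1,0,0,0,0,0],[-1,-0.14,0,0,0,0,0],[-1,-0.18,0,0,0,0,0],[-1,-0.2,0,0,0,0,0],[-1,-0.2,0,0,0,0,0]]}}

```text
clock: 12.08
position: [0.4466, 0.2967, 0.3001]
ee_rot: [1.139, 1.254, -1.127]
force: [-0.8, -0.4, 0.5]
width: 1.0
```

```bash
python3 -c "
from p import *
st(); grab('scene','scene4'); grab('top','top4')
for t in ('scene4','top4'):
  d=ld(t);w=cloud(d)
  m=(w[...,2]>.121)&(w[...,2]<.14)&(w[...,0]<.62)&(w[...,0]>.3)&(w[...,1]>.15)&(w[...,1]<.45)
  P=w[m]; print(t,np.median(P[:,2]),cv2.minAreaRect((P[:,:2]*1000).astype(np.float32)))
  A=np.c_[P[:,:2],np.ones(len(P))];print('slope',np.linalg.lstsq(A,P[:,2],rcond=None)[0])
plan(.6,-.09,.30,104)
"
```

```text
t 12.08 p [0.4466 0.2967 0.3001] jaw -84.11 tilt [ 0.006  0.004 -1.   ] F [-0.84 -0.35  0.49] w 1.0 j [-0.35  0.27 -0.42  1.66  0.12  1.24 -2.27]
scene4 0.12819770209302928 ((456.60479736328125, 297.18768310546875), (188.78317260742188, 204.35374450683594), 5.969079971313477)
slope [-0.00211484 -0.00199114  0.12977635]
top4 0.129502259547968 ((458.88568115234375, 273.86260986328125), (186.59056091308594, 158.66827392578125), 6.1503586769104)
slope [ 0.00175388 -0.0016739   0.12897834]
shift [-0.0051  0.1428  0.499 ] turn [-0.1353 -0.0005 -0.0015] dist 0.415 deg 8.1
target rotvec [ 1.0273  1.3149 -1.0273]
```

View pics/scene4.png

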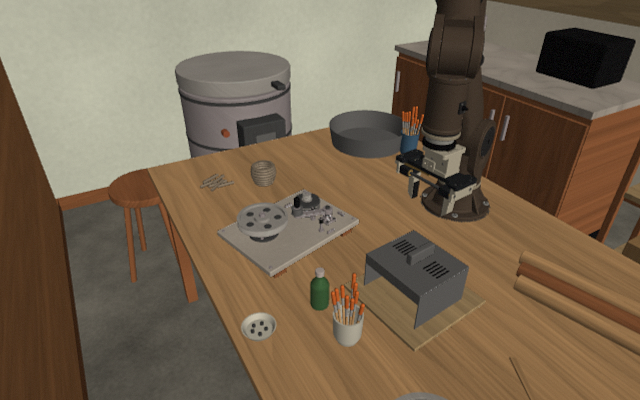

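Guard stands level on the board, centred to within a few mm (scene 415,275). Now the knob: measure in top2/scene2.

```bash
python3 -c "
from h import *
for t in ('scene4','top4'):
  d=ld(t);w=cloud(d)
  m=(w[...,2]>.128)&(w[...,2]<.155)&(w[...,0]<.75)&(w[...,0]>.45)&(w[...,1]>-.25)&(w[...,1]<.03)
  P=w[m]; print(t,len(P),P.mean(0),P.min(0),P.max(0),cv2.minEnclosingCircle((P[:,:2]*1000).astype(np.float32)))
  print('px',np.argwhere(m)[:,::-1].mean(0))
d=ld('top4');im=d['pixels'][120:260,260:400,::-1];cv2.imwrite('pics/c1.png',cv2.resize(im,None,fx=4,fy=4))
a=np.radians(14.3);o=np.array([.6345,-.148]);M=np.array([[np.cos(a),-np.sin(a)],[np.sin(a),np.cos(a)]])
for n,q in dict(rest=(-.02,.04),stop=(-.009,.108),piv=(-.11,.09),motor=(-.1,0),pul=(.09,0)).items(): print(n,o+M@q)
"
```

```text
scene4 39 [ 0.60701651 -0.10988521  0.13951875] [ 0.59627601 -0.12342867  0.13015272] [ 0.61424744 -0.10251126  0.14790013] ((607.4860229492188, -112.40335845947266), 11.24091625213623)
px [296.48717949 200.1025641 ]
top4 35 [ 0.60383401 -0.11611726  0.14300303] [ 0.59581027 -0.12424047  0.12863993] [ 0.61320126 -0.10810329  0.15089569] ((604.5509033203125, -115.7486801147461), 9.69058895111084)
px [326.51428571 190.74285714]
rest [ 0.60523972 -0.11417935]
stop [ 0.59910297 -0.04556929]
piv [ 0.50567836 -0.08795848]
motor [ 0.53759843 -0.1726999 ]
pul [ 0.72171142 -0.12577009]
```

View pics/c1.png

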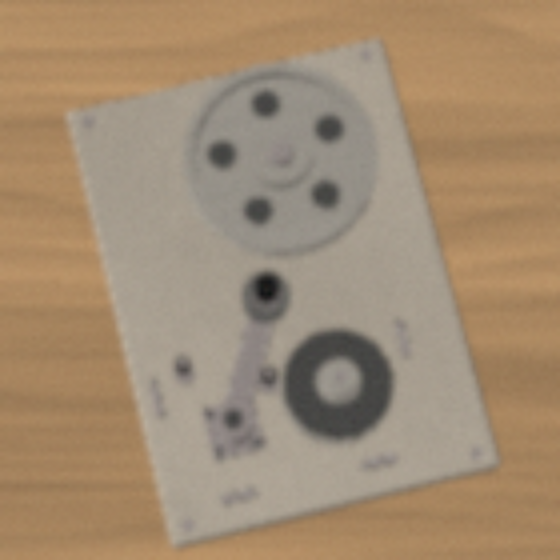

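Request:
{"method": "step_arm", "body": {"rows": [[-1,-0.005,0.02,0.04,0,0,0],[-1,-0.005,0.143,0.48,-0.13,0,0],[-1,-0.005,0.143,0.48,-0.13,0,0],[-1,-0.005,0.143,0.48,-0.13,0,0],[-1,-0.005,0.143,0.48,-0.13,0,0],[-1,-0.005,0.143,0.48,-0.13,0,0],[-1,-0.005,0.143,0.48,-0.13,0,0],[-1,-0.005,0.143,0.48,-0.13,0,0],[-1,-0.005,0.143,0.48,-0.13,0,0],[-1,-0.005,0.143,0.48,-0.13,0,0],[-1,-0.005,0.143,0.48,-0.13,0,0],[-1,-0.005,0.143,0.48,-0.13,0,0]]}}

```text
clock: 13.18
position: [0.5979, -0.0778, 0.2971]
ee_rot: [1.033, 1.313, -1.037]
force: [0.5, 1.8, 0.3]
width: 1.001
```

```bash
python3 -c "
from p import *
st(); grab('wrist','wrist5')
d=ld('wrist5');w=cloud(d)
m=(w[...,2]>.135)&(w[...,2]<.155)&(w[...,0]<.75)&(w[...,0]>.45)&(w[...,1]>-.25)&(w[...,1]<.03)
P=w[m]; print(len(P),np.median(P,0),cv2.minEnclosingCircle((P[:,:2]*1000).astype(np.float32)),np.argwhere(m)[:,::-1].mean(0))
plan(.605,-.1145,.22,95)"
```

```text
t 13.18 p [ 0.5979 -0.0778  0.2971] jaw -76.59 tilt [-0.003 -0.    -1.   ] F [0.47 1.77 0.34] w 1.001 j [ 0.21  0.37 -0.24  1.5   0.09  1.28 -1.38]
383 [ 0.60565393 -0.11566975  0.14313263] ((604.945068359375, -116.24012756347656), 10.138566017150879) [361.50652742 191.5926893 ]
shift [ 0.0969 -0.0025  0.0498] turn [ 0.1434 -0.0011  0.0025] dist 0.087 deg 8.6
target rotvec [ 1.1447  1.2492 -1.1447]
```

View pics/wrist5.png

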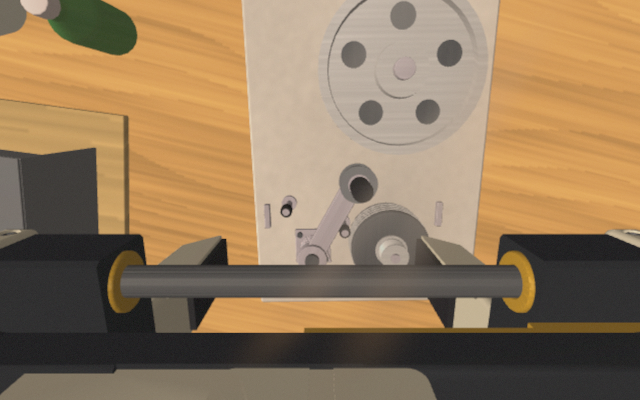

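Wrist view: knob at (361,190) → (0.605, -0.116), top about 0.144; stop pin at (287,208). That agrees with the top view. Moving above it.

Request:
{"method": "step_arm", "body": {"rows": [[-1,0.0,-0.002,0.03,0.07,0,0],[-1,0.04,-0.002,0.05,0.143,0,0],[-1,0.07,-0.002,0.05,0.143,0,0],[-1,0.097,-0.002,0.05,0.143,0,0],[-1,0.097,-0.002,0.05,0.143,0,0],[-1,0.097,-0.002,0.05,0.143,0,0],[-1,0.097,-0.002,0.05,0.143,0,0]], "newtons": 15}}

```text
clock: 13.82
position: [0.6069, -0.1128, 0.2228]
ee_rot: [1.143, 1.25, -1.141]
force: [-0.5, 0.6, -0.2]
width: 0.999
```

```bash
python3 -c "
from p import *
st()
plan(.605,-.115,.123,95)"
```

```text
t 13.82 p [ 0.6069 -0.1128  0.2228] jaw -84.78 tilt [ 0.001  0.    -1.   ] F [-0.53  0.6  -0.18] w 0.999 j [ 0.24  0.44 -0.2   1.59  0.09  1.13 -1.47]
shift [ 0.1248 -0.0028  0.0026] turn [ 0.0037 -0.0003 -0.0013] dist 0.1 deg 0.2
target rotvec [ 1.1447  1.2492 -1.1447]
```

Request:
{"method": "step_arm", "body": {"rows": [[-1,0.03,-0.003,0.003,0,0,0],[-1,0.06,-0.003,0.003,0,0,0],[-1,0.09,-0.003,0.003,0,0,0],[-1,0.11,-0.003,0.003,0,0,0],[-1,0.122,-0.003,0.003,0,0,0],[-1,0.122,-0.003,0.003,0,0,0],[-1,0.122,-0.003,0.003,0,0,0]]}}

```text
clock: 14.4
position: [0.605, -0.1165, 0.1252]
ee_rot: [1.144, 1.249, -1.142]
force: [0.1, 0.6, 0.6]
width: 1.002
```

Request:
{"method": "step_arm", "body": {"rows": [[1,0,0,0,0,0,0],[1,0,0,0,0,0,0],[1,0,0,0,0,0,0],[1,0,0,0,0,0,0],[1,0,0,0,0,0,0],[1,0,0,0,0,0,0],[1,0,0,0,0,0,0],[1,0,0,0,0,0,0],[1,0,0,0,0,0,0],[1,0,0,0,0,0,0],[1,0,0,0,0,0,0],[1,0,0,0,0,0,0]]}}

```text
clock: 15.4
position: [0.6041, -0.1155, 0.1239]
ee_rot: [1.144, 1.252, -1.142]
force: [-0.2, 0.9, -0.8]
width: 0.212
```

Request:
{"method": "step_arm", "body": {"rows": [[1,0,0,0,0,0,0],[1,0,0,0,0,0,0],[1,0,0,0,0,0,0],[1,0,0,0,0,0,0]]}}

```text
clock: 15.73
position: [0.6041, -0.1157, 0.1238]
ee_rot: [1.143, 1.251, -1.142]
force: [-1.3, 5.4, 1.1]
width: 0.212
```

```bash
python3 -c "
from p import *
st()
s=status.observe();p0=s['position'];R0=R.from_rotvec(s['ee_rot']).as_matrix()
piv=np.array([.5057,-.0885]);k0=np.array([.605,-.1155])
for kk in (k0,p0[:2]):
  r=kk-piv;print('radius',np.linalg.norm(r))
r=k0-piv
for th in np.r_[np.linspace(.08,.68,8),.70,.72,.76]:
  c,sn=np.cos(th),np.sin(th);q=piv+np.array([[c,-sn],[sn,c]])@r
  print(round(th,3),q.round(4),np.round(R0.T@np.r_[q-k0,0]/.8,4))
"
```

```text
t 15.73 p [ 0.6041 -0.1157  0.1238] jaw -84.85 tilt [-0.     0.001 -1.   ] F [-1.34  5.35  1.12] w 0.212 j [ 0.24  0.53 -0.19  1.7   0.12  0.92 -1.49]
radius 0.10290524767960081
radius 0.10207096437787415
0.08 [ 0.6068 -0.1075] [ 0.      0.0032 -0.0098]
0.166 [ 0.6081 -0.0987] [ 0.      0.0057 -0.0205]
0.251 [ 0.6086 -0.0899] [ 0.      0.0073 -0.0314]
0.337 [ 0.6083 -0.0811] [ 0.      0.008  -0.0424]
0.423 [ 0.6073 -0.0724] [ 0.0001  0.0077 -0.0534]
0.509 [ 0.6056 -0.0637] [ 0.0001  0.0065 -0.0644]
0.594 [ 0.6031 -0.0553] [ 0.0001  0.0044 -0.0752]
0.68 [ 0.5999 -0.0471] [ 0.0001  0.0013 -0.0858]
0.7 [ 0.599  -0.0452] [ 0.0001  0.0005 -0.0882]
0.72 [ 0.5982 -0.0433] [ 0.0001 -0.0004 -0.0906]
0.76 [ 0.5963 -0.0397] [ 0.0001 -0.0023 -0.0954]
```

Knob gripped (19.5 mm). Swinging along the arc.

Request:
{"method": "step_arm", "body": {"rows": [[1,0,0.0016,-0.005,0,0,0],[1,0,0.0032,-0.0098,0,0,0],[1,0,0.0045,-0.015,0,0,0],[1,0,0.0057,-0.0205,0,0,0],[1,0,0.0066,-0.026,0,0,0],[1,0,0.0073,-0.0314,0,0,0],[1,0,0.0077,-0.037,0,0,0],[1,0,0.008,-0.0424,0,0,0],[1,0,0.0079,-0.048,0,0,0],[1,0,0.0077,-0.0534,0,0,0],[1,0,0.0072,-0.059,0,0,0],[1,0,0.0065,-0.0644,0,0,0]], "newtons": 25}}

```text
clock: 16.73
position: [0.608, -0.0688, 0.1243]
ee_rot: [1.145, 1.241, -1.143]
force: [11.9, -8.9, -9.7]
width: 0.213
```

```bash
python3 -c "
from p import *
st();s=status.observe();r=s['position'][:2]-np.array([.5057,-.0885]);print(np.linalg.norm(r),np.arctan2(r[1],r[0])+.2655)
"
```

```text
t 16.73 p [ 0.608  -0.0688  0.1243] jaw -85.03 tilt [ 0.006 -0.004 -1.   ] F [11.95 -8.95 -9.72] w 0.213 j [ 0.16  0.52 -0.2   1.72  0.13  0.91 -1.57]
0.10421807616172196 0.45585126415312627
```

Request:
{"method": "step_arm", "body": {"rows": [[1,0,0.0006,-0.0035,0,0,0],[1,0,0.0,-0.007,0,0,0],[1,0,-0.0011,-0.0108,0,0,0],[1,0,-0.002,-0.0145,0,0,0],[1,0,-0.0031,-0.018,0,0,0],[1,0,-0.0042,-0.0214,0,0,0],[1,0,-0.0042,-0.0214,0,0,0],[1,0,-0.0042,-0.0214,0,0,0]]}}

```text
clock: 17.4
position: [0.603, -0.0517, 0.1245]
ee_rot: [1.145, 1.242, -1.143]
force: [9.0, -7.4, -6.1]
width: 0.211
```

```bash
python3 -c "
from p import *
st();s=status.observe();r=s['position'][:2]-np.array([.5057,-.0885]);print(np.linalg.norm(r),np.arctan2(r[1],r[0])+.2655)
grab('scene','scene6')
im=ld('scene6')['pixels'][140:290,200:380,::-1];cv2.imwrite('pics/c6.png',cv2.resize(im,None,fx=4,fy=4))
"
```

```text
t 17.4 p [ 0.603  -0.0517  0.1245] jaw -85.02 tilt [ 0.006 -0.004 -1.   ] F [ 9.02 -7.41 -6.11] w 0.211 j [ 0.13  0.51 -0.2   1.73  0.13  0.9  -1.6 ]
0.10399849967645777 0.6274748667611942
```

View pics/c6.png

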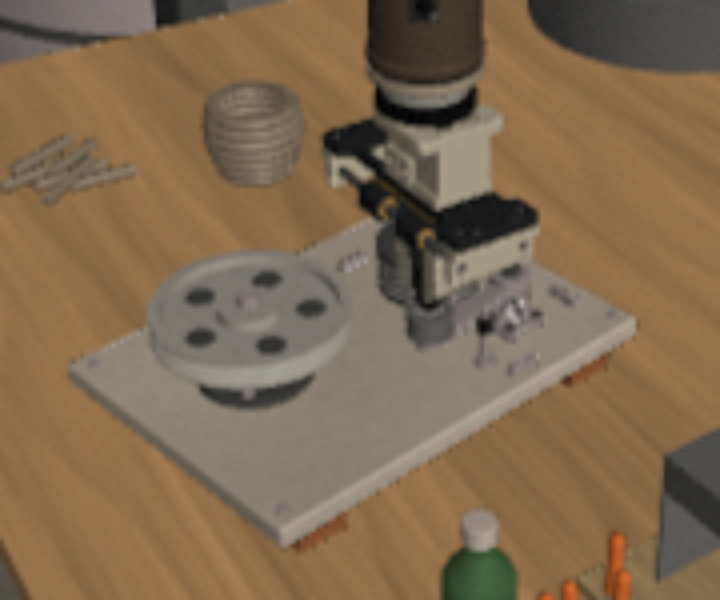

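The bar is not yet on the pin (~0.63 rad estimated). I continue in small steps until the side force jumps.

Request:
{"method": "step_arm", "body": {"rows": [[1,0,-0.0005,-0.0012,0,0,0],[1,0,-0.001,-0.0025,0,0,0],[1,0,-0.001,-0.0025,0,0,0],[1,0,-0.001,-0.0025,0,0,0]]}}

```text
clock: 17.78
position: [0.6021, -0.0498, 0.1246]
ee_rot: [1.145, 1.242, -1.143]
force: [9.2, -6.2, -5.3]
width: 0.21
```

Request:
{"method": "step_arm", "body": {"rows": [[1,0,-0.0005,-0.0012,0,0,0],[1,0,-0.001,-0.0025,0,0,0],[1,0,-0.001,-0.0025,0,0,0],[1,0,-0.001,-0.0025,0,0,0]]}}

```text
clock: 18.12
position: [0.6012, -0.0479, 0.1246]
ee_rot: [1.145, 1.242, -1.143]
force: [9.1, -7.7, -5.3]
width: 0.213
```

Request:
{"method": "step_arm", "body": {"rows": [[1,0,-0.0005,-0.0012,0,0,0],[1,0,-0.001,-0.0025,0,0,0],[1,0,-0.001,-0.0025,0,0,0],[1,0,-0.001,-0.0025,0,0,0]]}}

```text
clock: 18.45
position: [0.6007, -0.0467, 0.1246]
ee_rot: [1.145, 1.24, -1.142]
force: [11.8, -9.1, -7.2]
width: 0.208
```

Request:
{"method": "step_arm", "body": {"rows": [[1,0,-0.0003,-0.0012,0,0,0],[1,0,-0.0006,-0.0025,0,0,0],[1,0,-0.0006,-0.0025,0,0,0],[1,0,-0.0006,-0.0025,0,0,0]]}}

```text
clock: 18.78
position: [0.6007, -0.0464, 0.1246]
ee_rot: [1.146, 1.238, -1.144]
force: [13.5, -13.8, -8.6]
width: 0.215
```

Request:
{"method": "step_arm", "body": {"rows": [[1,0,0.0,-0.0012,0,0,0],[1,0,0.0,-0.0025,0,0,0],[1,0,0.0,-0.0025,0,0,0],[1,0,0.0,-0.0025,0,0,0]]}}

```text
clock: 19.12
position: [0.6007, -0.0463, 0.1247]
ee_rot: [1.145, 1.235, -1.145]
force: [14.9, -17.6, -9.0]
width: 0.21
```

```bash
python3 -c "
from p import *
st();s=status.observe();r=s['position'][:2]-np.array([.5057,-.0885]);print(np.linalg.norm(r),np.arctan2(r[1],r[0])+.2655)
grab('scene','scene7')
im=ld('scene7')['pixels'][190:250,270:350,::-1];cv2.imwrite('pics/c7.png',cv2.resize(im,None,fx=8,fy=8))
grab('wrist','wrist7')
"
```

```text
t 19.12 p [ 0.6007 -0.0463  0.1247] jaw -85.22 tilt [ 0.009 -0.008 -1.   ] F [ 14.9  -17.64  -9.03] w 0.21 j [ 0.12  0.5  -0.2   1.74  0.13  0.9  -1.62]
0.10396206836281344 0.6835704035099504
```

View pics/c7.png

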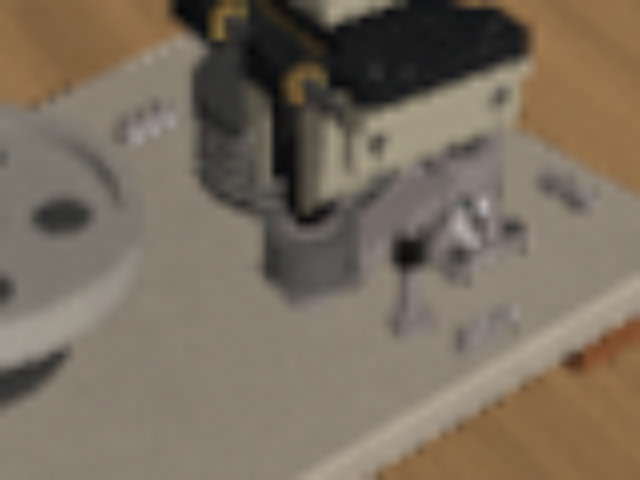

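View pics/wrist7.png

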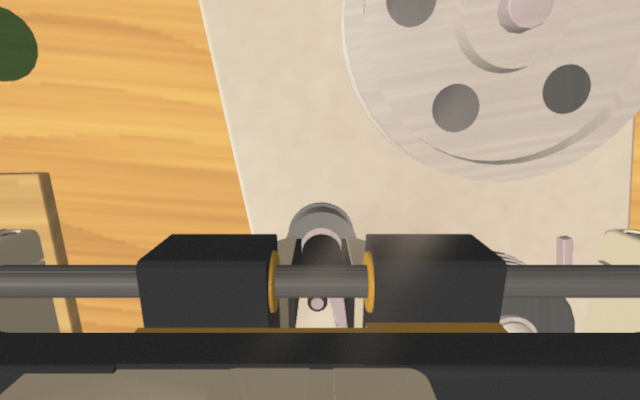

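The knob stopped moving while the command advanced 2 mm and the side force rose from 9 to 18 N. The bar lies against the black pin (crop 410,255; scene 321,222). I hold it for a second, then make the final checks.

Request:
{"method": "step_arm", "body": {"rows": [[1,0,0,0,0,0,0],[1,0,0,0,0,0,0],[1,0,0,0,0,0,0],[1,0,0,0,0,0,0],[1,0,0,0,0,0,0],[1,0,0,0,0,0,0],[1,0,0,0,0,0,0],[1,0,0,0,0,0,0],[1,0,0,0,0,0,0],[1,0,0,0,0,0,0],[1,0,0,0,0,0,0],[1,0,0,0,0,0,0]]}}

```text
clock: 20.22
position: [0.6007, -0.0463, 0.1247]
ee_rot: [1.146, 1.235, -1.145]
force: [14.7, -17.7, -9.2]
width: 0.208
```

```bash
python3 -c "
from p import *
st();s=status.observe();r=s['position'][:2]-np.array([.5057,-.0885]);print(np.arctan2(r[1],r[0])+.2655, np.abs(s['dq']).max())
grab('scene','scene8');grab('top','top8')
for t in ('scene8','top8'):
  d=ld(t);w=cloud(d)
  m=(w[...,2]>.121)&(w[...,2]<.14)&(w[...,0]<.62)&(w[...,0]>.3)&(w[...,1]>.15)&(w[...,1]<.45)
  P=w[m]; print(t,np.median(P[:,2]),cv2.minAreaRect((P[:,:2]*1000).astype(np.float32)))
  q=w[...,2];m=(q>0.03)&(w[...,0]>.3)&(w[...,0]<1)&(w[...,1]<.6)&(w[...,1]>-.55)
  n,l,sg,c=cv2.connectedComponentsWithStats(m.astype(np.uint8))
  for k in range(1,n):
    if 200<sg[k,4]<2000:
      P=w[l==k];print(' blob',sg[k,4],c[k].round(),P[:,:2].min(0).round(3),P[:,:2].max(0).round(3),P[:,2].max().round(3))
"
```

```text
t 20.22 p [ 0.6007 -0.0463  0.1247] jaw -85.22 tilt [ 0.009 -0.008 -1.   ] F [ 14.67 -17.7   -9.17] w 0.208 j [ 0.12  0.5  -0.2   1.74  0.13  0.9  -1.62]
0.6835984769238788 0.0035035442349909207
scene8 0.12817662784637163 ((456.9296875, 297.6759033203125), (188.70037841796875, 202.99166870117188), 5.501882553100586)
 blob 445 [263. 171.] [ 0.517 -0.54 ] [ 0.613 -0.434] 0.082
 blob 537 [320. 287.] [0.675 0.183] [0.726 0.228] 0.128
 blob 1433 [347. 313.] [0.659 0.297] [0.746 0.383] 0.192
top8 0.12922977508118505 ((457.0836486816406, 295.57244873046875), (186.2530517578125, 201.90333557128906), 5.863223075866699)
 blob 531 [189. 166.] [0.658 0.293] [0.743 0.378] 0.194
 blob 245 [233. 168.] [0.674 0.172] [0.723 0.222] 0.138
 blob 514 [440. 210.] [ 0.513 -0.542] [ 0.612 -0.444] 0.09
```

View pics/scene8.png

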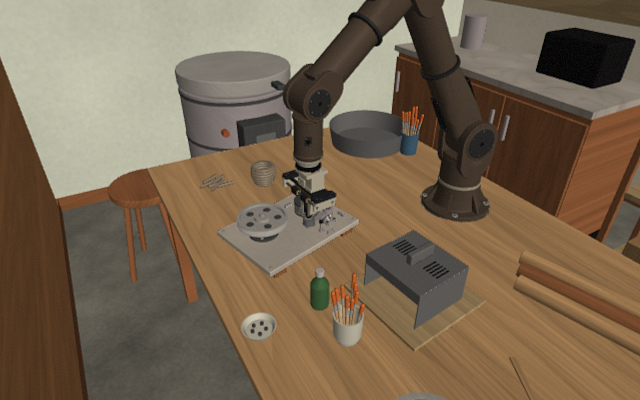

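All still: guard upright on the board (415,275), bystanders where they were, knob held at the stop. Handing in.

```bash
python3 -c "
from cell import arm
print(arm.sign_off())"
```

```text
the job is handed in; nothing more can be done
None
```

The guard is standing on the board and the arm is still holding the idler against its outer stop. I handed the job in at about 20 s; no verdict was reported.

- **Guard:** I gripped it by the rib, lifted it 150 mm straight up, and lowered it until it touched the board. It pressed down with about 24 N at most, and I eased that off before letting go. The last views put its centre at about (0.457, 0.297) m, within a few millimetres of the board's centre. It is level, with its roof at 0.128 to 0.129 m, which matches a 12 mm board plus the 117 mm hood.
- **Idler:** I gripped the knob with 25 N and swung it along its arc. It stopped moving at about 0.68 rad, estimated from the tool position. The side force rose from 9 to 18 N as I commanded 4 mm more, and it held steady for the last second.
- **Bystanders:** The pot, bottle and brush pot were where they started, to within the camera accuracy.
- **Checks that disagreed:** The scene and top cameras differed by 3 to 4 mm sideways on the rib and the knob. I went by the wrist camera, which agreed with the top view. About 15 N of sideways force along the idler arm remains in the hold, because my arc was roughly 1 mm off.

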